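# Put the studio pieces back on their own coasters

### The job

The muller, the pigment jar and the dropper bottle have each been left on the wrong round coaster: move them so that the muller stands in the middle of the largest coaster, the jar in the middle of the middle-sized one and the dropper bottle in the middle of the smallest. The white square tile may serve as a free spot on the way, but at the end every piece stands upright on its own coaster. Do not tip any of them over on the way, and leave the eraser, the grey card box and the roll of tape where they lie.

Things in the scene. Friction and masses are not known exactly. Their poses are not given: they have to be found in the camera images.
- muller_center (a point): glass muller: a round pale-green glass foot 60 mm across and 36 mm high with a turned brown wooden knob above it; 104 mm tall, about 0.2 to 0.45 kg. The knob is round, at most 42 mm across about 80 mm above the foot's underside, with a narrower neck at 40 to 50 mm. This point is on its axis, half-way up (52 mm above its underside); z is its upward axis. At the start it stands on the middle-sized coaster. It can be held by the knob, 75 to 80 mm above its underside.
- jar_center (a point): small round black pigment jar with a dark grey screw lid (the lid is fixed); body 42 mm and lid 44 mm across, 71 mm tall, under 0.1 kg. This point is on its axis, half-way up (35.5 mm above its underside); z is its upward axis. At the start it stands on the smallest coaster.
- dropper_center (a point): small brown bottle with a light paper label and a black dropper bulb on top; body 32 mm across up to 62 mm and shoulder up to 70 mm above its underside, bulb 13 mm across, 102 mm tall in all, about 0.05 to 0.1 kg. This point is on its axis, half-way up (51 mm above its underside); z is its upward axis. At the start it stands on the largest coaster.
- coaster_large_top (a point): round dark wooden coaster with a flush cork middle, the largest of three: 110 mm across, 10 mm thick, flat on top with no rim, fixed to the table. This point is the centre of its top face; z up. The muller belongs here.
- coaster_medium_top (a point): round dark wooden coaster with a flush cork middle, the middle-sized of three: 84 mm across, 10 mm thick, flat on top with no rim, fixed to the table. This point is the centre of its top face; z up. The jar belongs here.
- coaster_small_top (a point): round dark wooden coaster with a flush cork middle, the smallest of three: 62 mm across, 10 mm thick, flat on top with no rim, fixed to the table. This point is the centre of its top face; z up. The dropper bottle belongs here.
- spare_tile_top (a point): white square ceramic tile, 80 x 80 mm, 10 mm thick, flat, fixed to the table, empty at the start: a free spot. This point is the centre of its top face; z up.
- eraser_center (a point): bystander: worn whitish eraser, 22 x 50 x 13 mm, lying loose among the coasters. This point is its centre; y is its long axis.
- charcoal_box_center (a point): bystander: flat grey card box, 115 x 60 x 23 mm, lying loose. This point is its centre; x is its long axis.
- tape_roll_center (a point): bystander: roll of yellowish masking tape, 104 mm across, 25 mm high, lying flat and loose. This point is its centre.

How it is judged (in metres and radians):
At the end, for the whole second after the job is handed in: The muller stands on the largest coaster, the jar on the middle-sized one and the dropper bottle on the smallest, each with its axis within 15 mm of the coaster's centre, within 0.1 rad of upright, resting on the coaster (height within 6 mm) and at rest (horizontal distance between muller_center and coaster_large_top below 0.015 m and height (world z) of muller_center between 0.056 and 0.068 m and angle between each of muller_center, jar_center, dropper_center's own z axis and vertical below 0.1 rad and linear speed of each of muller, jar, dropper below 0.02 m/s and horizontal distance between jar_center and coaster_medium_top below 0.015 m and height (world z) of jar_center between 0.0395 and 0.0515 m and horizontal distance between dropper_center and coaster_small_top below 0.015 m and height (world z) of dropper_center between 0.055 and 0.067 m); the robot touches nothing.
It fails at once if the muller, the jar or the dropper bottle is tipped over (more than 0.6 rad) (angle between any of muller_center, jar_center, dropper_center's own z axis and vertical above 0.6 rad).
It fails at once if the eraser is pushed more than 25 mm from where it lay (distance of eraser_center from where it was at the start of the episode above 0.025 m).
It fails at once if the grey card box is pushed more than 25 mm from where it lay (distance of charcoal_box_center from where it was at the start of the episode above 0.025 m).
It fails at once if the roll of tape is pushed more than 25 mm from where it lay (distance of tape_roll_center from where it was at the start of the episode above 0.025 m).
It also fails if it takes over 96 s, if anything falls off the work surface, if the arm or the gripper's body presses on something with over 40 N, if the wrist force passes 120 N, or if a joint passes its speed limit or range.

### The arm

A 6-joint arm with a two-finger parallel gripper is mounted at the origin on a cart in front of the work surface, level with it; the furniture and walls round the work are solid. World frame = base frame: x ahead of the robot, y to its left, z up, the work surface at z = 0. Lengths are in m, angles in degrees, forces in N, time in s.
With the tool pointing down it reaches from about 0.25 to 0.775 m from the base axis. Payload 8.9 kg.
Tool frame: the origin (TCP) lies where the fingers leave the gripper's body, on its centre line; the fingertips stand 73 mm ahead of it and the grasp point (between the pads) lies 54 mm ahead of it; x points along the fingers, z is the direction in which the jaws open and shut, and the axes are right-handed (so a half turn about x gives the same grasp; the last joint's range is limited). The gripper opens to 85 mm and grips with 20 to 120 N. Pads are 22 mm wide; open, the fingers measure 114 mm over their backs; the gripper's body (76 mm by 85 mm) begins 54 mm behind the grasp point. The pads swing forward as they close: fully open they stand 13 mm farther back than shut.
Start: joints at [-78.455, 16.656, -8.789, 64.555, 0, 82.019], TCP at [0.175, -0.495, 0.304] pointing down, gripper open.
Joint ranges: [-144.48, 144.48], [-52.06, 99.96], [-74.48, 78.29], [-112.23, 115.85], [-86.99, 84.42], [-180, 180]. Speed limits (degrees/s): [127.2, 127.2, 159.86, 180, 180, 180].

### API

Orientations are given as a 3x3 rotation matrix whose columns are the frame's x, y, z axes.
In Python, from station import r gives the robot as it stands. The module is installed in compiled form; this text tells all that it offers.
- The arm moves only by the shell command python3 -m handwheel 'ROWS' [FORCE]. ROWS is a JSON object of lists of equal length, an entry for each row: "translation": the shift along the tool's x, y, z in m, a list of three; "rot": the turn, a rotation vector about the tool's x, y, z in degrees, a list of three; "hand": the finger opening in m, from 0 to 0.0854. In form: {"translation": [[x, y, z], ...], "rot": [[wx, wy, wz], ...], "hand": [hand, ...]}. A call has 1 to 12 rows; each row shifts and turns the commanded pose from where the row before left it, along the tool's axes as they then stand; what a row does not reach is not made up. A row lasts 1/10 s, in which the tool goes at most 50 mm and 8.59 degrees, less where a joint would pass 70% of its speed; a pose out of reach is approached as far as the arm can. A call with a gripper value outside its range is refused whole. The fingers move at their own pace and stop on an object; FORCE is the grip in N (left out, the last holds). Time passes only in rows, so rows that do not move let the fingers close. It gives the time, the measured TCP pose, the force and the opening at its end, in the units of the state.
- r.read_state(): the state, without advancing time (a new reading comes with each control period).
- r.grab_frame(name): name is "scene" or "top"; returns the picture (420x560x3 uint8, red, green, blue); there is no depth.
- r.camera_info(name): a dict with "fx", "fy", "cx", "cy" (pixels), "T" (4x4, takes a point from camera to world coordinates). Camera axes: x right, y down, z forward; pixel columns grow to the right and rows downward; lengths in m; the calibration is good to about 2 mm. A picture is of the moment at which its call begins. camera_info takes no time and is no camera call.
- r.job_done(): hands the job in, once; it reports no verdict.
Trained networks look in the newest picture that a camera, given by its name, has taken for a name from the list of things; names that differ only in an ending like _2 or _b are one class to them, and where a whole thing is asked for, a point or a joint stands for the part that bears it (a point fixed in the world has none). Each returns a list of dicts, best first, with "confidence" (0 to 1); they miss things now and then, are a little off and sometimes report something else, mostly with a low value. They report only what shows in the picture. A call takes as long as a camera call.
- r.boxes_of(thing, camera): "pixel" ([column, row] in pixels, amid what is visible of it).
The state is a dict: "t": time; "qpos": joint angles; "joint_velocities": joint speeds; "joint_torque": joint torques, N m; "eef_pos": TCP position; "eef_rot": TCP orientation; "contact_force": force on the tool from outside, world axes, zero at the start; "moment": the same for the moment, N m; "width": opening from 0.0 (shut) to 1.0 (fully open).
Only numpy, scipy, OpenCV 4.12 (cv2) and the standard library are available. Lean on these libraries where they do the work, as an engineer would, in place of code of your own. Each camera call takes 0.05 s, during which the arm holds its last target. There are 200 camera calls.

## Working session

There is one attempt and no reset: what is moved stays moved. The work goes in short steps, Python scripts to look and compute and a shell command to move; the robot and the scene stay as the last step left them, time stands still between calls to the robot, and variables do not carry over. Pictures are saved under pics/ and viewed, about 12 in all and at most 16, crops included, and the job is handed in when it is done.

```bash
mkdir -p pics
cat > h.py <<'E'
import numpy as np,cv2
from station import r
def ray(cam,px,z):
    c=r.camera_info(cam);T=np.array(c["T"])
    d=T[:3,:3]@np.array([(px[0]-c["cx"])/c["fx"],(px[1]-c["cy"])/c["fy"],1])
    o=T[:3,3];return (o+d*(z-o[2])/d[2])
def proj(cam,p):
    c=r.camera_info(cam);T=np.array(c["T"]);q=T[:3,:3].T@(np.array(p)-T[:3,3])
    return np.array([c["fx"]*q[0]/q[2]+c["cx"],c["fy"]*q[1]/q[2]+c["cy"]])
def snap(cam,n):
    f=r.grab_frame(cam);cv2.imwrite(f"pics/{n}.png",f[:,:,::-1]);return f
E
python3 - <<'E'
from h import *
np.set_printoptions(precision=4,suppress=True)
s=r.read_state();print(s["eef_pos"],s["eef_rot"],s["width"])
Z=dict(muller_center=.062,jar_center=.0455,dropper_center=.061,coaster_large_top=.01,coaster_medium_top=.01,coaster_small_top=.01,spare_tile_top=.01,eraser_center=.0065,charcoal_box_center=.0115,tape_roll_center=.0125)
for cam in("top","scene"):
    snap(cam,cam+"0");print(cam,r.camera_info(cam)["T"])
    for n,z in Z.items():
        for b in r.boxes_of(n,cam)[:2]:print(n,np.round(b["pixel"]),round(b["confidence"],2),ray(cam,b["pixel"],z)[:2])
E
```

```text
[ 0.1754 -0.4945  0.3033] [[-0.0003  0.9425  0.3343]
 [ 0.0013  0.3343 -0.9425]
 [-1.      0.0002 -0.0013]] 1.0011735722525348
top [[ 0.0771 -0.9752  0.2072  0.3348]
 [-0.997  -0.0757  0.0148 -0.0675]
 [ 0.0012 -0.2078 -0.9782  1.0284]
 [ 0.      0.      0.      1.    ]]
muller_center [226. 257.] 0.7 [0.4386 0.0437]
jar_center [162. 180.] 0.86 [0.589  0.1937]
dropper_center [255. 155.] 0.81 [0.6545 0.0037]
coaster_large_top [263. 163.] 0.97 [ 0.654  -0.0111]
coaster_medium_top [239. 258.] 0.81 [0.4428 0.0215]
coaster_small_top [169. 193.] 0.58 [0.5711 0.1849]
spare_tile_top [328. 250.] 0.85 [ 0.4756 -0.162 ]
eraser_center [277. 215.] 0.56 [ 0.5428 -0.051 ]
charcoal_box_center [381. 268.] 0.91 [ 0.4451 -0.274 ]
tape_roll_center [417. 196.] 0.89 [ 0.6045 -0.347 ]
tape_roll_center [278. 218.] 0.56 [ 0.5336 -0.0536]
scene [[ 0.4139 -0.5557  0.7211 -0.0624]
 [-0.9102 -0.2651  0.3182 -0.3402]
 [ 0.0144 -0.788  -0.6155  0.5884]
 [ 0.      0.      0.      1.    ]]
muller_center [199. 233.] 0.97 [0.4185 0.0375]
muller_center [208. 253.] 0.54 [ 0.3777 -0.0078]
jar_center [185. 176.] 0.58 [0.5983 0.1966]
dropper_center [266. 182.] 0.78 [ 0.6396 -0.0013]
dropper_center [205. 253.] 0.47 [ 0.378  -0.0016]
coaster_large_top [270. 197.] 0.59 [ 0.6521 -0.0068]
coaster_medium_top [204. 253.] 0.6 [0.4195 0.034 ]
coaster_small_top [188. 195.] 0.61 [0.5724 0.1759]
spare_tile_top [303. 262.] 0.91 [ 0.4804 -0.1602]
eraser_center [269. 230.] 0.65 [ 0.5452 -0.0534]
charcoal_box_center [352. 297.] 0.78 [ 0.4352 -0.2732]
tape_roll_center [397. 246.] 0.87 [ 0.6061 -0.3206]
```

Run:
```python
import cv2
cv2.imwrite("pics/t1.png",cv2.resize(cv2.imread("pics/top0.png")[110:310,110:380],None,fx=2.9,fy=2.9,interpolation=cv2.INTER_CUBIC))
cv2.imwrite("pics/s1.png",cv2.resize(cv2.imread("pics/scene0.png")[120:320,140:410],None,fx=2.9,fy=2.9,interpolation=cv2.INTER_CUBIC))
```

```text
(no output)
```

View pics/t1.png

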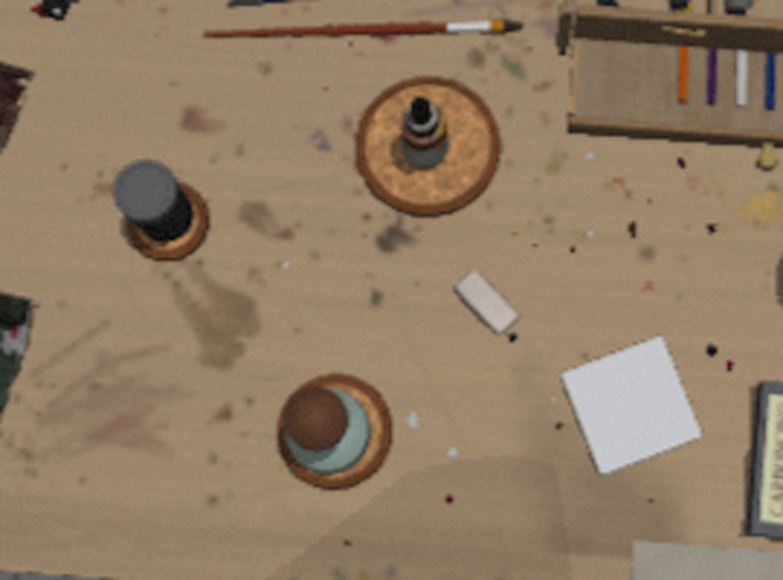

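View pics/s1.png

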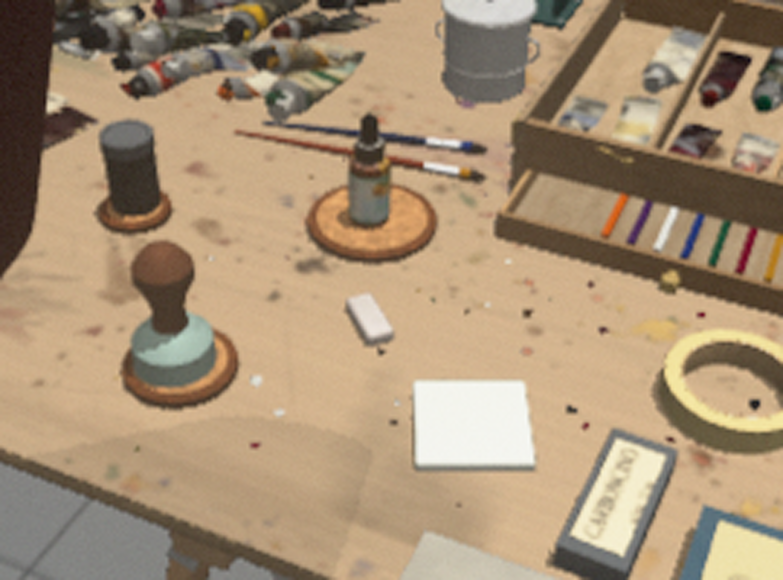

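Both views show: dropper on the large coaster (crop-top 428,144), jar on the small one (166,218), muller on the medium one (335,430), tile at (631,405), eraser at (486,302) between them.

Run:
```python
from h import *
np.set_printoptions(precision=4,suppress=True)
P=dict(large=(.01,(428,144),(372,219)),med=(.01,(335,430),(180,362)),small=(.01,(166,217),(134,208)),tile=(.01,(631,405),(474,423)),knob=(.09,(317,419),(163,268)),lid=(.081,(147,190),(127,133)),bulb=(.112,(420,103),(370,119)),drbase=(.01,(425,158),(369,218)),eraser=(.0065,(486,304),(370,320)))
for n,(z,a,b) in P.items():
    a=ray("top",np.array(a)/2.9+110,z);b=ray("scene",np.array(b)/2.9+[140,120],z);print(n,a[:2],b[:2])
# coaster top ellipse fit by projected circle overlay
im=cv2.imread("pics/top0.png");im=cv2.resize(im,None,fx=4,fy=4,interpolation=cv2.INTER_CUBIC)
```

```text
large [0.6607 0.0011] [ 0.6552 -0.0001]
med [0.4409 0.0494] [0.4378 0.0495]
small [0.5891 0.1903] [0.5825 0.1883]
tile [ 0.4755 -0.1622] [ 0.4719 -0.1643]
knob [0.439  0.0528] [0.4431 0.0571]
lid [0.5896 0.1879] [0.5884 0.1886]
bulb [0.6567 0.0021] [ 0.6478 -0.0018]
drbase [0.6496 0.0024] [0.6554 0.0027]
eraser [ 0.5424 -0.0518] [ 0.5416 -0.0524]
```

```bash
python3 -m handwheel '{"translation":[[0,0.034,-0.017],[0,0.034,-0.017],[0,0.034,-0.017],[0,0.034,-0.017],[0,0.034,-0.017],[0,0.034,-0.017],[0,0.034,-0.017],[0,0.034,-0.017],[0,0.034,-0.017]],"rot":[[0,0,0],[0,0,0],[0,0,0],[0,0,0],[0,0,0],[0,0,0],[0,0,0],[0,0,0],[0,0,0]],"hand":[0.07,0.07,0.07,0.07,0.07,0.07,0.07,0.07,0.07]}'
python3 -m handwheel '{"translation":[[0,0.034,-0.017],[0,0.034,-0.017],[0,0.034,-0.017],[0,0.034,-0.017],[0,0.034,-0.017],[0,0.034,-0.017],[0,0.034,-0.017],[0,0.034,-0.017],[0,0.034,-0.017]],"rot":[[0,0,0],[0,0,0],[0,0,0],[0,0,0],[0,0,0],[0,0,0],[0,0,0],[0,0,0],[0,0,0]],"hand":[0.07,0.07,0.07,0.07,0.07,0.07,0.07,0.07,0.07]}'
python3 -m handwheel '{"translation":[[0,0,0],[0,0,0],[0,0,0],[0,0,0],[0,0,0],[0,0,0],[0,0,0],[0,0,0],[0,0,0],[0,0,0]],"rot":[[-7.8,0,0],[-7.8,0,0],[-7.8,0,0],[-7.8,0,0],[-7.8,0,0],[-7.8,0,0],[-7.8,0,0],[-7.8,0,0],[-8,0,0],[0,0,0]],"hand":[0.07,0.07,0.07,0.07,0.07,0.07,0.07,0.07,0.07,0.07]}'
python3 - <<'E'
from h import *
np.set_printoptions(precision=4,suppress=True)
s=r.read_state();print(s["t"],s["eef_pos"],s["eef_rot"],s["width"],s["qpos"])
E
```

```text
t: 2.0
eef_pos: [0.4137, -0.2471, 0.3041]
eef_rot: [[0.0, 0.943, 0.334], [-0.0, 0.334, -0.943], [-1.0, 0.0, 0.0]]
contact_force: [-1.0, -0.5, -0.3]
width: 0.818
t: 2.9
eef_pos: [0.6509, -0.0005, 0.3039]
eef_rot: [[0.0, 0.942, 0.334], [-0.0, 0.334, -0.942], [-1.0, 0.0, 0.0]]
contact_force: [0.9, -0.4, 0.3]
width: 0.819
t: 3.9
eef_pos: [0.65, -0.0018, 0.3038]
eef_rot: [[-0.0, -0.001, 1.0], [0.0, 1.0, 0.001], [-1.0, 0.0, -0.0]]
contact_force: [0.1, -0.1, -0.5]
width: 0.82
3.9 [ 0.65   -0.0018  0.3038] [[-0.0002 -0.0008  1.    ]
 [ 0.      1.      0.0008]
 [-1.      0.     -0.0002]] 0.820141224352781 [-6.6009 30.7632 12.8905 72.1391  0.0004 83.3507]
```

```bash
python3 -m handwheel '{"translation":[[0.028,0.004,0.005],[0.03,0,0],[0.03,0,0],[0.025,0,0],[0,0,0]],"rot":[[0,0,0],[0,0,0],[0,0,0],[0,0,0],[0,0,0]],"hand":[0.07,0.07,0.07,0.07,0.07]}'
python3 - <<'E'
from h import *
a=snap("scene","a")[130:260,180:360];b=snap("top","b")[100:230,170:350]
cv2.imwrite("pics/ab.png",cv2.resize(np.hstack([a,b])[:,:,::-1],None,fx=2.2,fy=2.2,interpolation=cv2.INTER_CUBIC))
E
```

```text
t: 4.4
eef_pos: [0.6529, 0.0024, 0.1873]
eef_rot: [[-0.006, 0.005, 1.0], [0.001, 1.0, -0.005], [-1.0, 0.001, -0.006]]
contact_force: [-0.2, -0.1, 0.4]
width: 0.82
```

View pics/ab.png

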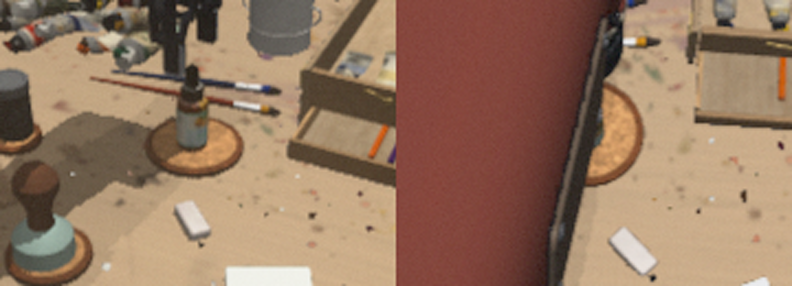

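The scene view shows the two fingertips (172,72) and (208,38) straddling the bulb (192,68); the large coaster is mostly hidden from the top camera. Descending and gripping.

```bash
python3 -m handwheel '{"translation":[[0.018,0,0.001],[0.018,0,0.001],[0.018,0,0],[0.016,0,0],[0,0,0]],"rot":[[0,0,0],[0,0,0],[0,0,0],[0,0,0],[0,0,0]],"hand":[0.07,0.07,0.07,0.07,0.07]}'
python3 -m handwheel '{"translation":[[0,0,0],[0,0,0],[0,0,0],[0,0,0],[0,0,0],[0,0,0],[0,0,0],[0,0,0]],"rot":[[0,0,0],[0,0,0],[0,0,0],[0,0,0],[0,0,0],[0,0,0],[0,0,0],[0,0,0]],"hand":[0.06,0.05,0.04,0.032,0.026,0.022,0.022,0.022]}' 25
```

```text
t: 5.0
eef_pos: [0.6569, 0.0021, 0.1208]
eef_rot: [[-0.001, 0.003, 1.0], [0.0, 1.0, -0.003], [-1.0, 0.0, -0.001]]
contact_force: [-0.5, -0.3, -0.4]
width: 0.813
t: 5.8
eef_pos: [0.6575, 0.0021, 0.1221]
eef_rot: [[0.002, 0.001, 1.0], [-0.0, 1.0, -0.001], [-1.0, -0.0, 0.002]]
contact_force: [-1.2, 0.3, 6.8]
width: 0.371
```

```bash
python3 -m handwheel '{"translation":[[-0.015,0,0],[-0.02,0,0],[-0.02,0,0],[-0.02,0,0],[0,0,0]],"rot":[[0,0,0],[0,0,0],[0,0,0],[0,0,0],[0,0,0]],"hand":[0.022,0.022,0.022,0.022,0.022]}'
python3 - <<'E'
from h import *
a=snap("scene","c")[100:280,180:360];b=snap("top","d")[100:280,170:350]
cv2.imwrite("pics/cd.png",cv2.resize(np.hstack([a,b])[:,:,::-1],None,fx=2.2,fy=2.2,interpolation=cv2.INTER_CUBIC))
E
```

```text
t: 6.3
eef_pos: [0.6585, 0.002, 0.1989]
eef_rot: [[0.005, 0.001, 1.0], [-0.001, 1.0, -0.001], [-1.0, -0.001, 0.005]]
contact_force: [0.2, 0.6, -0.5]
width: 0.364
```

View pics/cd.png

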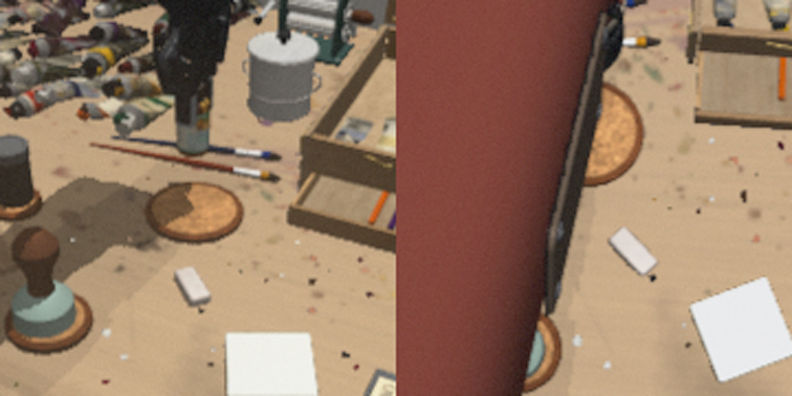

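The bottle hangs upright in the fingers; the large coaster is empty. On to the tile.

```bash
python3 -m handwheel '{"translation":[[0,-0.012,-0.013],[0,-0.024,-0.027],[0,-0.024,-0.027],[0,-0.024,-0.027],[0,-0.024,-0.027],[0,-0.024,-0.027],[0,-0.021,-0.0235],[0,-0.012,-0.013],[0,0,0],[0,0,0]],"rot":[[0,0,0],[0,0,0],[0,0,0],[0,0,0],[0,0,0],[0,0,0],[0,0,0],[0,0,0],[0,0,0],[0,0,0]],"hand":[0.022,0.022,0.022,0.022,0.022,0.022,0.022,0.022,0.022,0.022]}'
python3 -m handwheel '{"translation":[[0.02,0,0],[0.02,0,0],[0.02,0,0],[0,0,0],[0,0,0]],"rot":[[0,0,0],[0,0,0],[0,0,0],[0,0,0],[0,0,0]],"hand":[0.022,0.022,0.022,0.022,0.022]}'
```

```text
t: 7.4
eef_pos: [0.4721, -0.1625, 0.1953]
eef_rot: [[-0.001, 0.002, 1.0], [0.001, 1.0, -0.002], [-1.0, 0.001, -0.001]]
contact_force: [0.2, 0.8, -1.5]
width: 0.369
t: 7.9
eef_pos: [0.4726, -0.162, 0.1358]
eef_rot: [[-0.001, 0.0, 1.0], [0.001, 1.0, -0.0], [-1.0, 0.001, -0.001]]
contact_force: [0.5, -1.0, -1.2]
width: 0.369
```

```bash
python3 -m handwheel '{"translation":[[0.006,0,0],[0.005,0,0],[0.002,0,0],[0,0,0],[0,0,0]],"rot":[[0,0,0],[0,0,0],[0,0,0],[0,0,0],[0,0,0]],"hand":[0.022,0.022,0.022,0.022,0.022]}'
python3 -m handwheel '{"translation":[[0.002,0,0],[0,0,0],[0,0,0]],"rot":[[0,0,0],[0,0,0],[0,0,0]],"hand":[0.022,0.022,0.022]}'
```

```text
t: 8.4
eef_pos: [0.4724, -0.1627, 0.1231]
eef_rot: [[0.0, 0.001, 1.0], [-0.0, 1.0, -0.001], [-1.0, -0.0, 0.0]]
contact_force: [0.2, 0.4, -1.5]
width: 0.366
t: 8.7
eef_pos: [0.4726, -0.1629, 0.1219]
eef_rot: [[0.001, 0.001, 1.0], [-0.001, 1.0, -0.001], [-1.0, -0.001, 0.001]]
contact_force: [-3.1, 0.3, 13.5]
width: 0.366
```

```bash
python3 -m handwheel '{"translation":[[0,0,0],[0,0,0],[0,0,0],[0,0,0],[0,0,0],[0,0,0],[-0.01,0,0],[-0.025,0,0],[-0.04,0,0],[-0.04,0,0],[-0.02,0,0],[0,0,0]],"rot":[[0,0,0],[0,0,0],[0,0,0],[0,0,0],[0,0,0],[0,0,0],[0,0,0],[0,0,0],[0,0,0],[0,0,0],[0,0,0],[0,0,0]],"hand":[0.036,0.042,0.05,0.06,0.07,0.07,0.07,0.07,0.07,0.07,0.07,0.07]}'
python3 - <<'E'
from h import *
a=snap("scene","e")[150:330,180:360];b=snap("top","f")[150:330,190:370]
cv2.imwrite("pics/ef.png",cv2.resize(np.hstack([a,b])[:,:,::-1],None,fx=2.2,fy=2.2,interpolation=cv2.INTER_CUBIC))
E
```

```text
t: 9.9
eef_pos: [0.4737, -0.1633, 0.2596]
eef_rot: [[0.005, 0.001, 1.0], [-0.003, 1.0, -0.001], [-1.0, -0.003, 0.005]]
contact_force: [-0.4, 0.5, -0.7]
width: 0.82
```

View pics/ef.png

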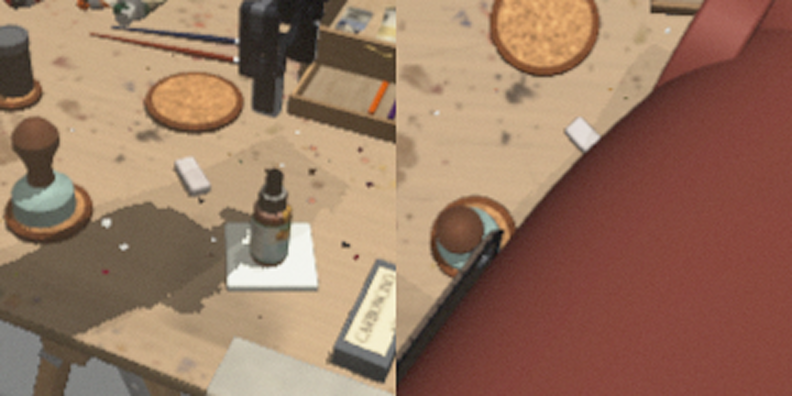

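The bottle stands upright on the tile. Next: the muller, and a colour-based refinement of the empty large coaster.

```bash
python3 -m handwheel '{"translation":[[0,0.02,-0.003],[0,0.035,-0.006],[0,0.035,-0.006],[0,0.035,-0.006],[0,0.035,-0.006],[0,0.035,-0.004],[0,0.022,-0.002],[0,0,0],[0,0,0]],"rot":[[0,0,0],[0,0,0],[0,0,0],[0,0,0],[0,0,0],[0,0,0],[0,0,0],[0,0,0],[0,0,0]],"hand":[0.07,0.07,0.07,0.07,0.07,0.07,0.07,0.07,0.07]}'
python3 - <<'E'
from h import *
np.set_printoptions(precision=4,suppress=True)
def cork(f,cam,c0,rad):
    # ellipse of wood+cork disc vs table: optimise cork mask centroid
    im=cv2.imread(f);h=cv2.cvtColor(im,cv2.COLOR_BGR2HSV)
    u,v=proj(cam,[*c0,.01]).astype(int)
    m=((h[:,:,1]>115)).astype(np.uint8);w=np.zeros_like(m);cv2.circle(w,(u,v),rad,1,-1);m&=w
    m=cv2.morphologyEx(m,cv2.MORPH_CLOSE,np.ones((5,5)))
    n,l,st,ce=cv2.connectedComponentsWithStats(m);k=1+np.argmax(st[1:,4])
    c=max(cv2.findContours((l==k).astype(np.uint8),cv2.RETR_EXTERNAL,cv2.CHAIN_APPROX_NONE)[0],key=len)
    (x,y),ax,_=cv2.fitEllipse(c)
    print(f,(x,y),ax,ray(cam,(x,y),.008)[:2],st[k])
cork("pics/f.png","top",(.658,0),32);cork("pics/e.png","scene",(.658,0),32)
snap("scene","g");snap("top","g2")
im=cv2.imread("pics/g.png")[150:290,140:320]
cv2.imwrite("pics/gg.png",cv2.resize(im,None,fx=3,fy=3,interpolation=cv2.INTER_CUBIC))
E
```

```text
t: 10.9
eef_pos: [0.4391, 0.0546, 0.2551]
eef_rot: [[-0.002, -0.0, 1.0], [-0.0, 1.0, 0.0], [-1.0, -0.0, -0.002]]
contact_force: [0.3, -0.5, -1.0]
width: 0.821
pics/f.png (256.9807434082031, 160.1986846923828) (46.85442352294922, 48.63179016113281) [0.66   0.0024] [ 232  137   50   48 1856]
pics/e.png (267.9010314941406, 195.9131622314453) (25.990737915039062, 43.35789108276367) [0.6558 0.0012] [246 183  45  27 935]
```

View pics/gg.png

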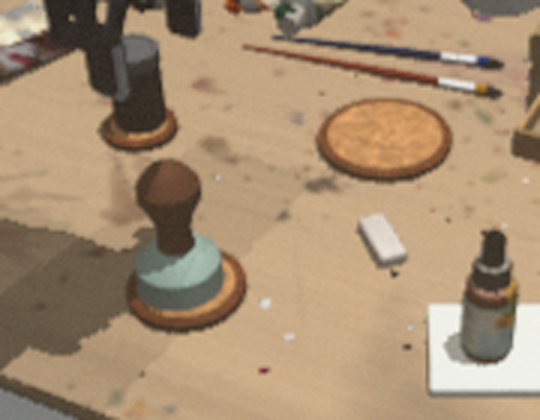

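```bash
python3 -m handwheel '{"translation":[[0.02,0,0.001],[0.03,0,0.001],[0.025,0,0],[0.02,0,0],[0.015,0,0],[0.006,0,0],[0,0,0],[0,0,0]],"rot":[[0,0,0],[0,0,0],[0,0,0],[0,0,0],[0,0,0],[0,0,0],[0,0,0],[0,0,0]],"hand":[0.07,0.07,0.07,0.07,0.07,0.07,0.07,0.07]}'
python3 -m handwheel '{"translation":[[0,0,0],[0,0,0],[0,0,0],[0,0,0],[0,0,0],[0,0,0],[0,0,0],[0,0,0]],"rot":[[0,0,0],[0,0,0],[0,0,0],[0,0,0],[0,0,0],[0,0,0],[0,0,0],[0,0,0]],"hand":[0.06,0.052,0.046,0.04,0.035,0.03,0.03,0.03]}' 45
```

```text
t: 11.8
eef_pos: [0.442, 0.054, 0.1404]
eef_rot: [[0.001, 0.002, 1.0], [-0.0, 1.0, -0.002], [-1.0, -0.0, 0.001]]
contact_force: [0.5, 0.6, -0.7]
width: 0.823
t: 12.6
eef_pos: [0.4413, 0.0545, 0.1404]
eef_rot: [[-0.0, 0.001, 1.0], [-0.0, 1.0, -0.001], [-1.0, -0.0, -0.0]]
contact_force: [-3.0, -0.8, 9.4]
width: 0.467
```

```bash
python3 -m handwheel '{"translation":[[-0.006,0,0],[-0.01,0,0],[-0.02,0,0],[-0.02,0,0],[-0.014,0,0],[0,0,0],[0,0,0]],"rot":[[0,0,0],[0,0,0],[0,0,0],[0,0,0],[0,0,0],[0,0,0],[0,0,0]],"hand":[0.03,0.03,0.03,0.03,0.03,0.03,0.03]}'
python3 - <<'E'
from h import *
a=snap("scene","i")[130:310,140:340]
cv2.imwrite("pics/ii.png",cv2.resize(a[:,:,::-1],None,fx=3,fy=3,interpolation=cv2.INTER_CUBIC))
E
```

```text
t: 13.3
eef_pos: [0.4416, 0.0544, 0.21]
eef_rot: [[0.001, 0.001, 1.0], [-0.0, 1.0, -0.001], [-1.0, -0.0, 0.001]]
contact_force: [0.1, -0.0, -4.4]
width: 0.468
```

View pics/ii.png

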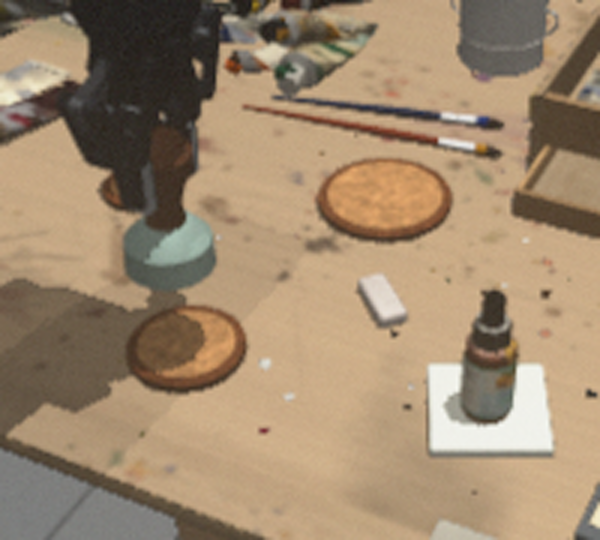

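Muller is lifted and hangs upright; medium coaster is free at crop (187,345). On to the large coaster.

```bash
python3 -m handwheel '{"translation":[[0,-0.003,0.01],[0,-0.006,0.025],[0,-0.008,0.034],[0,-0.009,0.036],[0,-0.009,0.036],[0,-0.008,0.034],[0,-0.006,0.025],[0,-0.003,0.012],[0,-0.001,0.005],[0,0,0],[0,0,0]],"rot":[[0,0,0],[0,0,0],[0,0,0],[0,0,0],[0,0,0],[0,0,0],[0,0,0],[0,0,0],[0,0,0],[0,0,0],[0,0,0]],"hand":[0.03,0.03,0.03,0.03,0.03,0.03,0.03,0.03,0.03,0.03,0.03]}'
python3 -m handwheel '{"translation":[[0.015,0,0],[0.02,0,0],[0.017,0,0],[0.006,0,0],[0,0,0],[0,0,0]],"rot":[[0,0,0],[0,0,0],[0,0,0],[0,0,0],[0,0,0],[0,0,0]],"hand":[0.03,0.03,0.03,0.03,0.03,0.03]}'
python3 - <<'E'
from h import *
print(ray("scene",(202.3,245),.01),r.read_state()["width"])
E
```

```text
t: 14.45
eef_pos: [0.6578, 0.0013, 0.2093]
eef_rot: [[-0.001, 0.001, 1.0], [0.0, 1.0, -0.001], [-1.0, 0.0, -0.001]]
contact_force: [0.6, 0.5, -4.1]
width: 0.468
t: 15.05
eef_pos: [0.6587, 0.0012, 0.1529]
eef_rot: [[0.001, 0.001, 1.0], [-0.0, 1.0, -0.001], [-1.0, -0.0, 0.001]]
contact_force: [0.2, 0.0, -3.7]
width: 0.466
[0.43760194 0.04877314 0.01      ] 0.46603818622873167
```

```bash
python3 -m handwheel '{"translation":[[0.006,0,0],[0.003,0,0],[0.001,0,0],[0.001,0,0],[0,0,0],[0,0,0]],"rot":[[0,0,0],[0,0,0],[0,0,0],[0,0,0],[0,0,0],[0,0,0]],"hand":[0.03,0.03,0.03,0.03,0.03,0.03]}'
python3 -m handwheel '{"translation":[[0.0015,0,0],[0,0,0],[0,0,0]],"rot":[[0,0,0],[0,0,0],[0,0,0]],"hand":[0.03,0.03,0.03]}'
```

```text
t: 15.65
eef_pos: [0.6586, 0.0011, 0.141]
eef_rot: [[0.0, 0.001, 1.0], [0.0, 1.0, -0.001], [-1.0, 0.0, 0.0]]
contact_force: [0.2, 1.1, -5.1]
width: 0.467
t: 15.95
eef_pos: [0.6587, 0.0011, 0.1405]
eef_rot: [[0.001, 0.001, 1.0], [-0.0, 1.0, -0.001], [-1.0, -0.0, 0.001]]
contact_force: [-2.3, -0.7, 5.4]
width: 0.473
```

```bash
python3 -m handwheel '{"translation":[[0,0,0],[0,0,0],[0,0,0],[0,0,0],[0,0,0],[0,0,0],[-0.01,0,0],[-0.025,0,0],[-0.035,0,0],[-0.03,0,0],[-0.01,0,0],[0,0,0]],"rot":[[0,0,0],[0,0,0],[0,0,0],[0,0,0],[0,0,0],[0,0,0],[0,0,0],[0,0,0],[0,0,0],[0,0,0],[0,0,0],[0,0,0]],"hand":[0.044,0.05,0.056,0.064,0.075,0.075,0.075,0.075,0.075,0.075,0.075,0.075]}'
python3 -m handwheel '{"translation":[[0,0.019,-0.007],[0,0.034,-0.013],[0,0.034,-0.013],[0,0.034,-0.013],[0,0.034,-0.013],[0,0.022,-0.008],[0,0.01,-0.004],[0,0,0],[0,0,0]],"rot":[[0,0,0],[0,0,0],[0,0,0],[0,0,0],[0,0,0],[0,0,0],[0,0,0],[0,0,0],[0,0,0]],"hand":[0.075,0.075,0.075,0.075,0.075,0.075,0.075,0.075,0.075]}'
python3 - <<'E'
from h import *
a=snap("scene","j")[120:280,140:340];b=snap("top","k")[120:280,140:340]
cv2.imwrite("pics/jk.png",cv2.resize(np.hstack([a,b])[:,:,::-1],None,fx=2,fy=2,interpolation=cv2.INTER_CUBIC))
E
```

```text
t: 17.15
eef_pos: [0.6594, 0.0011, 0.2516]
eef_rot: [[0.004, 0.001, 1.0], [-0.0, 1.0, -0.001], [-1.0, -0.0, 0.004]]
contact_force: [0.4, -0.4, -0.1]
width: 0.877
t: 18.05
eef_pos: [0.5877, 0.1877, 0.2488]
eef_rot: [[-0.001, 0.001, 1.0], [-0.001, 1.0, -0.001], [-1.0, -0.001, -0.001]]
contact_force: [0.3, -0.1, 1.0]
width: 0.878
```

View pics/jk.png

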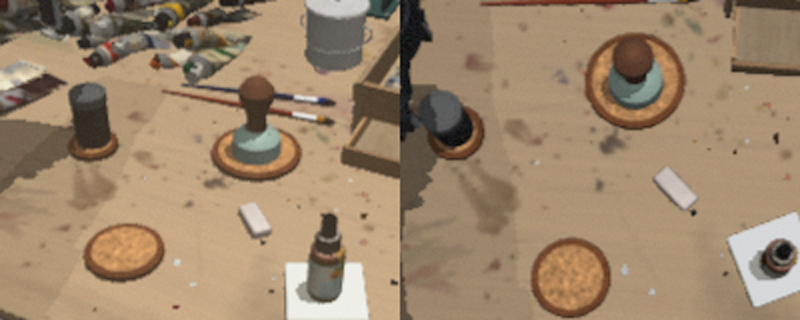

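Muller stands centred on the large coaster (left panel 257,148); medium coaster is clear in both views. Refine medium coaster and jar location, then grip the jar.

```bash
python3 -m handwheel '{"translation":[[0.02,0,0],[0.035,0,0.001],[0.035,0,0],[0.03,0,0],[0.02,0,0],[0.008,0,0],[0,0,0],[0,0,0]],"rot":[[0,0,0],[0,0,0],[0,0,0],[0,0,0],[0,0,0],[0,0,0],[0,0,0],[0,0,0]],"hand":[0.075,0.075,0.075,0.075,0.075,0.075,0.075,0.075]}'
python3 -m handwheel '{"translation":[[0,0,0],[0,0,0],[0,0,0],[0,0,0],[0,0,0],[0,0,0],[0,0,0],[0,0,0]],"rot":[[0,0,0],[0,0,0],[0,0,0],[0,0,0],[0,0,0],[0,0,0],[0,0,0],[0,0,0]],"hand":[0.065,0.055,0.048,0.042,0.036,0.032,0.032,0.032]}' 30
python3 - <<'E'
from h import *
np.set_printoptions(precision=4,suppress=True)
for f,cam in(("k","top"),("j","scene")):
    im=cv2.imread(f"pics/{f}.png");h=cv2.cvtColor(im,cv2.COLOR_BGR2HSV)
    u,v=proj(cam,[.439,.049,.01]).astype(int)
    m=(h[:,:,1]>115).astype(np.uint8);w=np.zeros_like(m);cv2.circle(w,(u,v),28,1,-1);m&=w
    m=cv2.morphologyEx(m,cv2.MORPH_CLOSE,np.ones((5,5)))
    c=max(cv2.findContours(m,cv2.RETR_EXTERNAL,cv2.CHAIN_APPROX_NONE)[0],key=len)
    e=cv2.fitEllipse(c);print(e,ray(cam,e[0],.008)[:2])
E
```

```text
t: 18.95
eef_pos: [0.5896, 0.1879, 0.1024]
eef_rot: [[0.001, 0.002, 1.0], [0.0, 1.0, -0.002], [-1.0, 0.0, 0.001]]
contact_force: [-1.0, 0.5, -0.4]
width: 0.88
t: 19.75
eef_pos: [0.5891, 0.1883, 0.102]
eef_rot: [[0.001, 0.001, 1.0], [0.0, 1.0, -0.001], [-1.0, 0.0, 0.001]]
contact_force: [-0.3, -0.4, 5.4]
width: 0.482
((224.9285888671875, 258.52056884765625), (37.74396896362305, 38.88323211669922), 39.27821350097656) [0.4405 0.0508]
((201.67831420898438, 245.3863525390625), (26.473657608032227, 39.18244171142578), 81.48403930664062) [0.4378 0.0506]
```

```bash
python3 -m handwheel '{"translation":[[-0.01,0,0],[-0.02,0,0],[-0.02,0,0],[-0.01,0,0],[0,-0.01,-0.011],[0,-0.022,-0.025],[0,-0.028,-0.03],[0,-0.028,-0.03],[0,-0.028,-0.03],[0,-0.016,-0.018],[0,-0.006,-0.006],[0,0,0]],"rot":[[0,0,0],[0,0,0],[0,0,0],[0,0,0],[0,0,0],[0,0,0],[0,0,0],[0,0,0],[0,0,0],[0,0,0],[0,0,0],[0,0,0]],"hand":[0.032,0.032,0.032,0.032,0.032,0.032,0.032,0.032,0.032,0.032,0.032,0.032]}'
python3 -m handwheel '{"translation":[[0.02,0,0],[0.02,0,0],[0.008,0,0],[0,0,0],[0,0,0]],"rot":[[0,0,0],[0,0,0],[0,0,0],[0,0,0],[0,0,0]],"hand":[0.032,0.032,0.032,0.032,0.032]}'
python3 - <<'E'
from h import *
a=snap("scene","l")[150:310,140:340]
cv2.imwrite("pics/ll.png",cv2.resize(a[:,:,::-1],None,fx=3,fy=3,interpolation=cv2.INTER_CUBIC))
E
```

```text
t: 20.95
eef_pos: [0.4384, 0.05, 0.1617]
eef_rot: [[0.0, 0.003, 1.0], [0.0, 1.0, -0.003], [-1.0, 0.0, 0.0]]
contact_force: [0.6, 0.6, -0.3]
width: 0.477
t: 21.45
eef_pos: [0.4392, 0.0508, 0.1137]
eef_rot: [[0.0, 0.001, 1.0], [0.0, 1.0, -0.001], [-1.0, 0.0, 0.0]]
contact_force: [-0.2, -0.3, -0.6]
width: 0.477
```

View pics/ll.png

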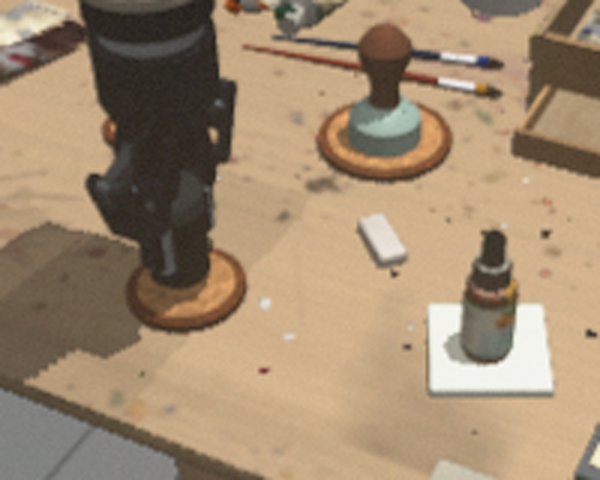

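The jar hangs just over the medium coaster (185,285), held. Lowering the last ~12 mm.

```bash
python3 -m handwheel '{"translation":[[0.006,0,0],[0.004,0,0],[0.001,0,0],[0,0,0],[0,0,0]],"rot":[[0,0,0],[0,0,0],[0,0,0],[0,0,0],[0,0,0]],"hand":[0.032,0.032,0.032,0.032,0.032]}'
python3 -m handwheel '{"translation":[[0.0015,0,0],[0,0,0],[0,0,0]],"rot":[[0,0,0],[0,0,0],[0,0,0]],"hand":[0.032,0.032,0.032]}'
```

```text
t: 22.0
eef_pos: [0.4386, 0.0504, 0.1025]
eef_rot: [[0.0, 0.001, 1.0], [-0.0, 1.0, -0.001], [-1.0, -0.0, 0.0]]
contact_force: [0.3, -0.0, -0.7]
width: 0.48
t: 22.3
eef_pos: [0.4388, 0.0504, 0.1019]
eef_rot: [[0.001, 0.001, 1.0], [-0.0, 1.0, -0.001], [-1.0, -0.0, 0.001]]
contact_force: [-4.7, -0.3, 17.5]
width: 0.48
```

```bash
python3 -m handwheel '{"translation":[[0,0,0],[0,0,0],[0,0,0],[0,0,0],[0,0,0],[0,0,0],[-0.02,0,0],[-0.035,0,0],[-0.035,0,0],[-0.035,0,0],[-0.015,0,0],[0,0,0]],"rot":[[0,0,0],[0,0,0],[0,0,0],[0,0,0],[0,0,0],[0,0,0],[0,0,0],[0,0,0],[0,0,0],[0,0,0],[0,0,0],[0,0,0]],"hand":[0.044,0.05,0.056,0.064,0.075,0.075,0.075,0.075,0.075,0.075,0.075,0.075]}'
python3 -m handwheel '{"translation":[[0,-0.02,0.003],[0,-0.035,0.006],[0,-0.035,0.006],[0,-0.035,0.006],[0,-0.035,0.006],[0,-0.035,0.005],[0,-0.018,0.002],[0,0,0],[0,0,0]],"rot":[[0,0,0],[0,0,0],[0,0,0],[0,0,0],[0,0,0],[0,0,0],[0,0,0],[0,0,0],[0,0,0]],"hand":[0.07,0.07,0.07,0.07,0.07,0.07,0.07,0.07,0.07]}'
python3 - <<'E'
from h import *
np.set_printoptions(precision=4,suppress=True)
for f,cam in(("k1","top"),("j1","scene")):
    im=snap(cam,f);h=cv2.cvtColor(im,cv2.COLOR_RGB2HSV)
    u,v=proj(cam,[.5865,.1895,.01]).astype(int)
    m=(h[:,:,1]>115).astype(np.uint8);w=np.zeros_like(m);cv2.circle(w,(u,v),22,1,-1);m&=w
    m=cv2.morphologyEx(m,cv2.MORPH_CLOSE,np.ones((5,5)))
    c=max(cv2.findContours(m,cv2.RETR_EXTERNAL,cv2.CHAIN_APPROX_NONE)[0],key=len)
    e=cv2.fitEllipse(c);print(e,ray(cam,e[0],.008)[:2])
a=cv2.imread("pics/j1.png")[130:290,140:340];b=cv2.imread("pics/k1.png")[120:280,140:340]
cv2.imwrite("pics/jk1.png",cv2.resize(np.hstack([a,b]),None,fx=2,fy=2,interpolation=cv2.INTER_CUBIC))
E
```

```text
t: 23.5
eef_pos: [0.4398, 0.0504, 0.243]
eef_rot: [[0.004, 0.001, 1.0], [-0.0, 1.0, -0.001], [-1.0, -0.0, 0.004]]
contact_force: [0.1, -0.1, -0.7]
width: 0.88
t: 24.4
eef_pos: [0.4717, -0.1622, 0.2399]
eef_rot: [[-0.002, 0.002, 1.0], [0.001, 1.0, -0.002], [-1.0, 0.001, -0.002]]
contact_force: [0.3, 0.5, -0.3]
width: 0.818
((167.3797607421875, 185.99163818359375), (26.040924072265625, 27.403478622436523), 58.33576965332031) [0.587  0.1902]
((186.3616485595703, 191.62478637695312), (13.5265531539917, 24.383251190185547), 83.90625762939453) [0.5853 0.1901]
```

View pics/jk1.png

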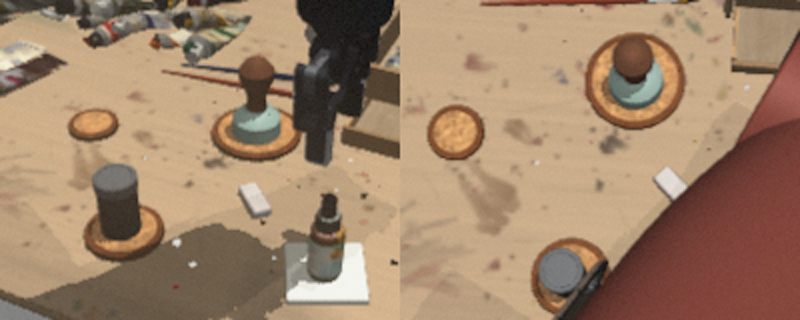

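Jar stands upright in the middle of the medium coaster (120,230 left); small coaster free, fitted at (0.586, 0.190). Picking up the dropper.

```bash
python3 -m handwheel '{"translation":[[0.02,0,0.001],[0.03,0,0],[0.025,0,0],[0.02,0,0],[0.015,0,0],[0.007,0,0],[0.002,0,0],[0,0,0],[0,0,0]],"rot":[[0,0,0],[0,0,0],[0,0,0],[0,0,0],[0,0,0],[0,0,0],[0,0,0],[0,0,0],[0,0,0]],"hand":[0.07,0.07,0.07,0.07,0.07,0.07,0.07,0.07,0.07]}'
python3 -m handwheel '{"translation":[[0,0,0],[0,0,0],[0,0,0],[0,0,0],[0,0,0],[0,0,0],[0,0,0],[0,0,0]],"rot":[[0,0,0],[0,0,0],[0,0,0],[0,0,0],[0,0,0],[0,0,0],[0,0,0],[0,0,0]],"hand":[0.06,0.05,0.04,0.032,0.026,0.022,0.022,0.022]}' 25
python3 -m handwheel '{"translation":[[-0.015,0,0],[-0.025,0,0],[-0.03,0,0],[-0.02,0,0],[-0.01,0,0],[0,0,0],[0,0,0]],"rot":[[0,0,0],[0,0,0],[0,0,0],[0,0,0],[0,0,0],[0,0,0],[0,0,0]],"hand":[0.022,0.022,0.022,0.022,0.022,0.022,0.022]}'
```

```text
t: 25.4
eef_pos: [0.4738, -0.1626, 0.1226]
eef_rot: [[0.001, 0.001, 1.0], [-0.001, 1.0, -0.001], [-1.0, -0.001, 0.001]]
contact_force: [-0.4, -0.2, 0.0]
width: 0.823
t: 26.2
eef_pos: [0.4733, -0.1627, 0.1221]
eef_rot: [[0.0, 0.001, 1.0], [-0.0, 1.0, -0.001], [-1.0, -0.0, 0.0]]
contact_force: [-2.3, -0.3, 4.5]
width: 0.368
t: 26.9
eef_pos: [0.4729, -0.1625, 0.221]
eef_rot: [[-0.001, 0.001, 1.0], [0.0, 1.0, -0.001], [-1.0, 0.0, -0.001]]
contact_force: [-0.4, -0.2, -0.8]
width: 0.369
```

```bash
python3 -m handwheel '{"translation":[[0,0.016,0.005],[0,0.034,0.011],[0,0.034,0.011],[0,0.034,0.011],[0,0.034,0.011],[0,0.034,0.011],[0,0.034,0.011],[0,0.034,0.011],[0,0.034,0.011],[0,0.034,0.011],[0,0.022,0.007],[0,0.0085,0.002]],"rot":[[0,0,0],[0,0,0],[0,0,0],[0,0,0],[0,0,0],[0,0,0],[0,0,0],[0,0,0],[0,0,0],[0,0,0],[0,0,0],[0,0,0]],"hand":[0.022,0.022,0.022,0.022,0.022,0.022,0.022,0.022,0.022,0.022,0.022,0.022]}'
python3 -m handwheel '{"translation":[[0,0,0],[0.02,0,0],[0.03,0,0],[0.025,0,0],[0.01,0,0],[0,0,0],[0,0,0]],"rot":[[0,0,0],[0,0,0],[0,0,0],[0,0,0],[0,0,0],[0,0,0],[0,0,0]],"hand":[0.022,0.022,0.022,0.022,0.022,0.022,0.022]}'
python3 - <<'E'
from h import *
a=snap("scene","m")[100:280,140:340]
cv2.imwrite("pics/mm.png",cv2.resize(a[:,:,::-1],None,fx=3,fy=3,interpolation=cv2.INTER_CUBIC))
E
```

```text
t: 28.1
eef_pos: [0.5864, 0.1917, 0.2199]
eef_rot: [[-0.002, -0.001, 1.0], [-0.0, 1.0, 0.001], [-1.0, -0.0, -0.002]]
contact_force: [0.1, -1.2, -1.7]
width: 0.366
t: 28.8
eef_pos: [0.5872, 0.1892, 0.1377]
eef_rot: [[0.001, 0.002, 1.0], [0.0, 1.0, -0.002], [-1.0, 0.0, 0.001]]
contact_force: [0.3, -1.2, -1.1]
width: 0.37
```

View pics/mm.png

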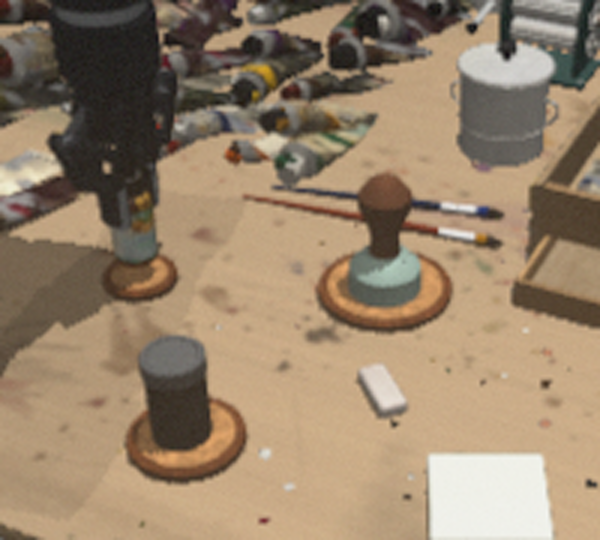

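The bottle hangs upright just above the small coaster (140,270). Lowering.

```bash
python3 -m handwheel '{"translation":[[0.006,0,0],[0.005,0,0],[0.003,0,0],[0,0,0],[0,0,0]],"rot":[[0,0,0],[0,0,0],[0,0,0],[0,0,0],[0,0,0]],"hand":[0.022,0.022,0.022,0.022,0.022]}'
python3 -m handwheel '{"translation":[[0.002,0,0],[0,0,0],[0,0,0]],"rot":[[0,0,0],[0,0,0],[0,0,0]],"hand":[0.022,0.022,0.022]}'
```

```text
t: 29.35
eef_pos: [0.5867, 0.1898, 0.1229]
eef_rot: [[-0.0, 0.001, 1.0], [-0.0, 1.0, -0.001], [-1.0, -0.0, -0.0]]
contact_force: [-0.5, -0.6, 0.0]
width: 0.372
t: 29.65
eef_pos: [0.5869, 0.1899, 0.1221]
eef_rot: [[0.001, 0.001, 1.0], [0.0, 1.0, -0.001], [-1.0, 0.0, 0.001]]
contact_force: [-4.3, -0.4, 10.0]
width: 0.366
```

```bash
python3 -m handwheel '{"translation":[[0,0,0],[0,0,0],[0,0,0],[0,0,0],[0,0,0],[0,0,0],[-0.01,0,0],[-0.025,0,0],[-0.04,0,0],[-0.04,0,0],[-0.035,0,0],[0,0,0]],"rot":[[0,0,0],[0,0,0],[0,0,0],[0,0,0],[0,0,0],[0,0,0],[0,0,0],[0,0,0],[0,0,0],[0,0,0],[0,0,0],[0,0,0]],"hand":[0.036,0.042,0.05,0.06,0.07,0.07,0.07,0.07,0.07,0.07,0.07,0.07]}'
python3 -m handwheel '{"translation":[[0,-0.02,-0.01],[0,-0.04,-0.02],[0,-0.04,-0.02],[0,-0.04,-0.02],[0,-0.04,-0.02],[0,-0.04,-0.01],[0,-0.04,-0.01],[0,-0.04,0],[0,-0.04,0],[0,-0.04,0],[0,-0.02,0],[0,0,0]],"rot":[[0,0,0],[0,0,0],[0,0,0],[0,0,0],[0,0,0],[0,0,0],[0,0,0],[0,0,0],[0,0,0],[0,0,0],[0,0,0],[0,0,0]],"hand":[0.07,0.07,0.07,0.07,0.07,0.07,0.07,0.07,0.07,0.07,0.07,0.07]}'
python3 - <<'E'
from h import *
np.set_printoptions(precision=4,suppress=True)
a=snap("scene","n")[120:280,140:340];b=snap("top","o")[120:280,140:340]
cv2.imwrite("pics/no.png",cv2.resize(np.hstack([a,b])[:,:,::-1],None,fx=2,fy=2,interpolation=cv2.INTER_CUBIC))
for cam in("top","scene"):
  for n,z in dict(muller_center=.062,jar_center=.0455,dropper_center=.061,eraser_center=.0065,charcoal_box_center=.0115,tape_roll_center=.0125).items():
    for q in r.boxes_of(n,cam)[:1]:print(cam,n,round(q["confidence"],2),ray(cam,q["pixel"],z)[:2])
E
```

```text
t: 30.85
eef_pos: [0.5889, 0.1902, 0.2771]
eef_rot: [[0.009, 0.001, 1.0], [0.002, 1.0, -0.001], [-1.0, 0.002, 0.009]]
contact_force: [0.6, -1.0, -0.3]
width: 0.818
t: 32.05
eef_pos: [0.476, -0.2126, 0.2709]
eef_rot: [[0.0, 0.005, 1.0], [-0.001, 1.0, -0.005], [-1.0, -0.001, 0.0]]
contact_force: [-0.3, 1.0, -0.1]
width: 0.82
top muller_center 0.91 [0.6484 0.0017]
top jar_center 0.61 [0.4408 0.0566]
top dropper_center 0.84 [0.5794 0.1884]
top eraser_center 0.82 [ 0.5412 -0.0466]
scene muller_center 0.87 [ 0.6317 -0.011 ]
scene jar_center 0.95 [0.44  0.056]
scene dropper_center 0.55 [0.5605 0.1807]
scene eraser_center 0.69 [ 0.5522 -0.046 ]
scene charcoal_box_center 0.8 [ 0.4319 -0.2743]
scene tape_roll_center 0.73 [ 0.557  -0.3177]
```

View pics/no.png

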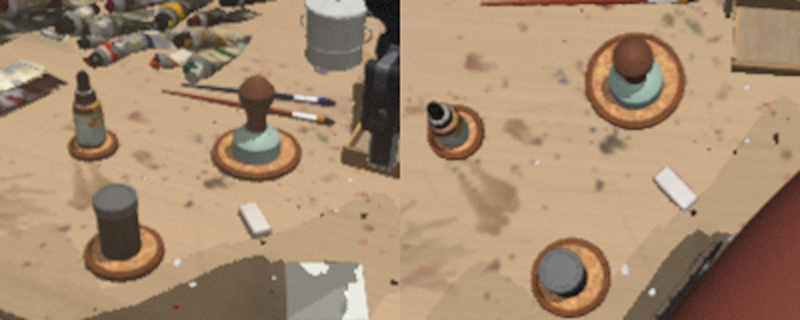

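All three stand upright on their coasters; a final numeric check of lid, knob and bulb, then hand in.

Run:
```python
from h import *
for n,z,a,b,t in(("knob",.09,(256.5,148),(268.5,166.5),(.658,.0018)),("lid",.081,(221,256),(197.5,218),(.439,.0505)),("bulb",.112,(158.5,173),(181.5,156),(.586,.19))):
    for c,p in(("top",a),("scene",b)):
        q=ray(c,p,z)[:2];print(n,c,q.round(4),(1000*(q-t)).round(1),"mm")
```

```text
knob top [ 0.6594 -0.    ] [ 1.4 -1.8] mm
knob scene [0.6596 0.0015] [ 1.6 -0.3] mm
lid top [0.4373 0.0504] [-1.7 -0.1] mm
lid scene [0.4383 0.0521] [-0.7  1.6] mm
bulb top [0.586  0.1845] [-0.  -5.5] mm
bulb scene [0.5818 0.1856] [-4.2 -4.4] mm
```

```bash
python3 -c "
from station import r
print(r.job_done(),r.read_state()['t'])"
```

```text
the job is handed in; nothing more can be done
the job is handed in; nothing more can be done
```

I moved the dropper bottle to the tile, the muller to the largest coaster, the jar to the middle-sized one, and then the bottle from the tile to the smallest. I handed in at about 33 s with the gripper open and well clear of everything.

- **Placement:** In the last pictures all three stand upright. My own readings put the muller and jar within about 2.5 mm of their coaster centres. The bottle read about 5–6 mm off at its bulb, which is inside the 15 mm limit.
- **Disagreements:** The detector's position estimates were less consistent. In the scene view they put the muller and the bottle about 3 cm from where the pictures show them. They looked for the visible middle of each piece, so I trusted the pictures.
- **Eraser, card box and tape:** I saw no movement of the eraser, and the arm never went low near any of the three. The last top view did not report the box or the tape, because the arm hid that side. In the scene view the box read within 4 mm of its first reading there. The tape read about 5 cm off in the scene view, most likely because the gripper partly hid it; I did not confirm that with another picture.

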